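# Put the sieving kit back on its outline pads

## Task

Sieving is done for the day: put the sieve brush, the flat brush, the spatula and the sample tin back, each on the rubber pad whose pale outline has its shape. Lay each tool flat inside its outline with its head over the head of the outline, stand the tin upright in the middle of its disc, and leave the eraser and the roll of tape where they are.

Things in the scene. Friction and masses are not known exactly. Their poses are not given: they have to be found in the camera images.
- sieve_brush_centre (a point): sieve brush: plain tan wooden brush, 175 mm long, 31 mm wide at its thick round head, slimmer handle, 31 mm high; grip width at the middle 26 mm. Lies flat. This point is its middle, half-way up (15.5 mm above its underside); own y runs along the brush from head to handle, z up. Head end at y = -87 mm, handle end at y = +87 mm.
- flat_brush_centre (a point): flat brush, 206 mm long, 13 mm high: dark bristles 38 mm wide, pale metal band, slim wooden handle. Lies flat. This point is on the band between bristles and handle, 38 mm wide there, half-way up (6.5 mm above the underside), the place to grip across x; own y runs along the brush from bristles to handle, z up. Bristle end at y = -58 mm, handle end at y = +148 mm.
- spatula_centre (a point): spatula: narrow steel blade and wooden handle, 227 mm long; handle 100 mm long, 18 mm wide, 14 mm high. Lies flat. This point is in the middle part of the wooden handle, half-way up (7 mm above the underside), the place to grip across x; own y runs along the spatula from blade to handle, z up. Blade end at y = -168 mm, handle end at y = +58 mm; nearly all its weight is in the handle.
- tin_centre (a point): round grey aluminium sample tin with its lid on (the lid does not come off), 65 mm across the body, 67 mm over the lid rim, 44 mm high, standing upright. This point is its centre, half-way up (22 mm above the underside); z up; its yaw means nothing.
- sieve_brush_pad_mark (a point): black rubber pad, 200 x 60 x 3 mm, fixed, with a pale grey outline: wide head, slim handle, 188 mm in all. It leaves 7 mm round the tool. This point: top face, long centre line, where the head end of the tool belongs (not the pad's centre); y runs from head end to handle end, z up. In place, the sieve brush's point lies 87 mm from here along +y and its y points the same way.
- flat_brush_pad_mark (a point): black rubber pad, 232 x 60 x 3 mm, fixed, with a pale grey outline: broad straight head 52 mm wide, slim handle, 220 mm in all. It leaves 7 mm round the tool. This point: top face, long centre line, where the head end of the tool belongs (not the pad's centre); y runs from head end to handle end, z up. In place, the flat brush's point lies 58 mm from here along +y and its y points the same way.
- spatula_pad_mark (a point): black rubber pad, 252 x 60 x 3 mm, fixed, with a pale grey outline: a long narrow strip, 241 mm long. It leaves 7 mm round the tool. This point: top face, long centre line, where the head end of the tool belongs (not the pad's centre); y runs from head end to handle end, z up. In place, the spatula's point lies 168 mm from here along +y and its y points the same way.
- tin_pad_mark (a point): square black rubber pad, 92 x 92 x 3 mm, fixed to the bench, with a pale grey printed disc, 81 mm across, where the tin stands. This point is the disc's centre on the pad's top face; z up.
- eraser: bystander: small eraser in a blue sleeve, 23 x 52 x 14 mm, behind the work, beside the roll of tape; leave it where it is. Origin at the centre of its underside.
- tape_roll: bystander: roll of tan tape lying flat, 103 mm across, 25 mm high, behind the work; leave it where it is. Origin at the centre of its underside.
Mind the look-alikes: they are no part of the job. Leave any orange or purple look-alike of the part that bears tin_pad_mark alone.

How it is judged:
By the outcome, as a careful person would: the job done as asked, in the order asked, and still so for the second after the job is handed in, with the robot touching nothing.
It also fails if it takes over 106 s, if anything falls off the work surface, if the arm or the gripper's body presses on something with over 40 N, if the wrist force passes 120 N, or if a joint passes its speed limit or range.

## Robot

A 6-joint arm with a two-finger parallel gripper is mounted at the origin on a cart in front of the work surface, level with it; the furniture and walls round the work are solid. World frame = base frame: x ahead of the robot, y to its left, z up, the work surface at z = 0. Lengths are in m, angles in degrees, forces in N, time in s.
With the tool pointing down it reaches from about 0.325 to 0.85 m from the base axis. Payload 15.5 kg.
Tool frame: the origin (TCP) lies midway between the tips of the shut fingers; the grasp point (between the pads) lies 19 mm behind it; z points along the fingers, y is the direction in which the jaws open and shut (so a half turn about z gives the same grasp; the last joint's range is limited). The gripper opens to 91 mm and grips with 3 to 60 N. Pads are 32 mm wide; open, the fingers measure 118 mm over their backs; the gripper's body (76 mm by 178 mm) begins 60 mm behind the grasp point.
Start: joints at [70.445, 28.281, 77.091, -0, 74.628, -5.472], TCP at [0.152, 0.606, 0.214] pointing down, gripper open.
Joint ranges: [-166.48, 166.48], [-47.26, 123.95], [12.59, 153.08], [-70.14, 250.14], [6.76, 159.57], [-176.63, 176.63]. Speed limits (degrees/s): [108.29, 108.29, 147.25, 172.46, 172.46, 172.46].

## Interface

Orientations are given as a 3x3 rotation matrix whose columns are the frame's x, y, z axes.
In Python, from workcell import env gives the robot as it stands.
- The arm moves only by the shell command python3 -m handwheel 'ROWS' [OPENING] [FORCE]. ROWS is JSON, a list that holds one entry, the list of rows, each a list of 6 numbers: the shift along the world's x, y, z each as a share of 0.1 m, from -1 to 1, then the turn, a rotation vector about the world's x, y, z each as a share of 60 degrees, from -1 to 1. A call has 1 to 20 rows; each row shifts and turns the commanded pose from where the row before left it; what a row does not reach is not made up. A row lasts 1/10 s, in which the tool goes at most 50 mm and 8.59 degrees, less where a joint would pass 70% of its speed; a pose out of reach is approached as far as the arm can. A call with a number of a shift or a turn outside -1 to 1 is refused whole. A call with a gripper value outside its range is refused whole. OPENING is the opening, from 0 (shut) to 1 (fully open), set as the call begins (- or left out, the last holds). The fingers move at their own pace and stop on an object; FORCE is the grip in N (left out, the last holds). Time passes only in rows, so rows that do not move let the fingers close. It gives the time, the measured TCP pose, the force and the opening at its end, in the units of the state.
- env.sense(): the state, without advancing time (a new reading comes with each control period).
- env.capture(name): name is "side" or "top" or "wrist"; returns (picture, depth): 400x640x3 uint8, red, green, blue; 400x640 float32, m along the optical axis (not along the pixel's ray), 0 where there is no reading.
- env.camera_params(name): a dict with "K" (3x3 intrinsics, pixels), "rvec" (rotation vector, rad) and "tvec" (3), from world to camera coordinates, as OpenCV has them; the wrist camera has in their place "mount" (4x4, takes a point from camera to tool coordinates, whose origin is the TCP and whose axes are the flange's). Camera axes: x right, y down, z forward; pixel columns grow to the right and rows downward; lengths in m; the calibration is good to about 2 mm. A picture is of the moment at which its call begins: read the wrist's pose just before it. camera_params takes no time and is no camera call.
- env.finish_job(): hands the job in, once; it reports no verdict.
The state is a dict: "t": time; "joints": joint angles; "joint_vel": joint speeds; "joint_torque": joint torques, N m; "tool_pos": TCP position; "tcp_rot": TCP orientation; "ft_force": force on the tool from outside, world axes, zero at the start; "ft_torque": the same for the moment, N m; "gripper_width": finger opening in m.
Only numpy, scipy, OpenCV 4.12 (cv2) and the standard library are available. Lean on these libraries where they do the work, as an engineer would, in place of code of your own. Each camera call takes 0.05 s, during which the arm holds its last target.

## Working session

There is one attempt and no reset: what is moved stays moved. The work goes in short steps, Python scripts to look and compute and a shell command to move; the robot and the scene stay as the last step left them, time stands still between calls to the robot, and variables do not carry over. Pictures are saved under pics/ and viewed, and the job is handed in when it is done.

```bash
ls; mkdir -p pics
cat > h.py <<'E'
import numpy as np,cv2
from workcell import env
def cap(n,tag):
    s=env.sense(); im,d=env.capture(n)
    cv2.imwrite(f'pics/{tag}.png',im[:,:,::-1]); np.savez(f'pics/{tag}.npz',im=im,d=d,pos=s['tool_pos'],rot=s['tcp_rot'])
    return im,d,s
E
python3 - <<'E'
from h import *
for n in ['side','top','wrist']:
    im,d,s=cap(n,n+'0'); print(n,env.camera_params(n))
print(env.sense())
E
```

```text
pics
side {'K': array([[447.4892616 ,   0.        , 323.85996222],
       [  0.        , 447.4892616 , 198.84441276],
       [  0.        ,   0.        ,   1.        ]]), 'rvec': array([ 2.1996792 , -0.34885742,  0.16282993]), 'tvec': array([-0.5637551 ,  0.1438776 ,  1.04374634])}
top {'K': array([[482.07800224,   0.        , 318.47569575],
       [  0.        , 482.07800224, 193.5108125 ],
       [  0.        ,   0.        ,   1.        ]]), 'rvec': array([ 2.15338565, -2.16382317,  0.08333762]), 'tvec': array([-1.15754144e-03,  5.85219880e-01,  1.38688936e+00])}
wrist {'K': array([[340.16091051,   0.        , 323.87252789],
       [  0.        , 340.16091051, 196.08330497],
       [  0.        ,   0.        ,   1.        ]]), 'mount': array([[ 2.61765316e-04, -9.66815400e-01, -2.55475859e-01,
         7.17419892e-02],
       [ 9.99999961e-01,  2.76913835e-04, -2.33260937e-05,
        -1.55394688e-03],
       [ 9.32968263e-05, -2.55475843e-01,  9.66815435e-01,
        -1.69380083e-01],
       [ 0.00000000e+00,  0.00000000e+00,  0.00000000e+00,
         1.00000000e+00]])}
{'t': 0.15, 'joints': array([ 7.04477374e+01,  2.83072047e+01,  7.71185761e+01,  9.69688695e-04,
        7.46286601e+01, -5.47349883e+00]), 'joint_vel': array([ 0.01223023, -0.09762573, -0.15179943, -0.08857997, -0.02280377,
       -0.02308568]), 'joint_torque': array([ 2.11134444e-03, -8.79194856e+01, -3.82053316e+01,  7.05891056e-02,
        5.02080540e-02, -5.27242548e-05]), 'tool_pos': array([0.1519467 , 0.60594849, 0.2134722 ]), 'tcp_rot': array([[-9.69961132e-01,  2.43259721e-01, -3.33368387e-04],
       [ 2.43259926e-01,  9.69960729e-01, -8.89919787e-04],
       [ 1.06872604e-04, -9.44282773e-04, -9.99999548e-01]]), 'ft_force': array([ 0.07359398, -0.11276464, -0.18880698]), 'ft_torque': array([ 0.00636913,  0.00542449, -0.01886008]), 'gripper_width': 0.09144356050389588}
```

View pics/top0.png

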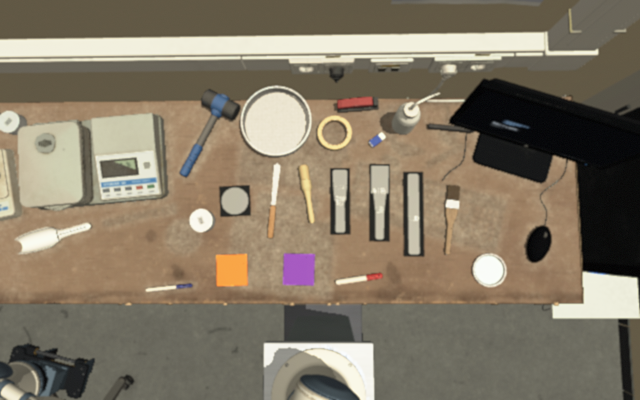

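View pics/side0.png

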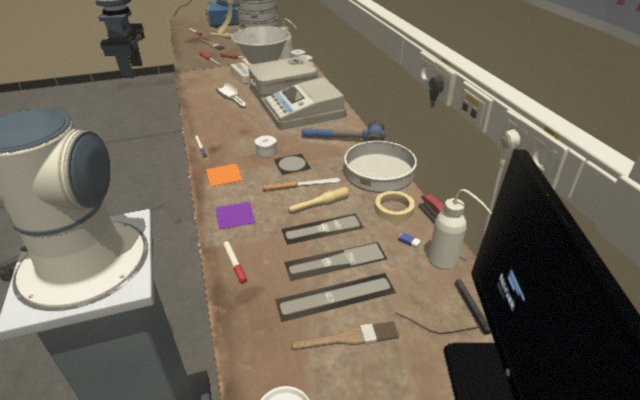

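View pics/wrist0.png

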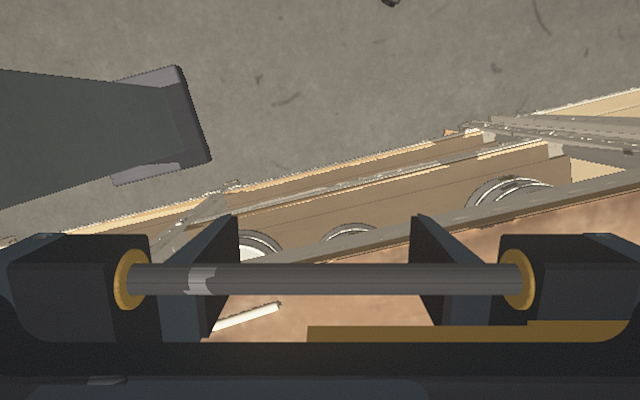

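The top view (640x400) shows the sieve brush near (307,194), spatula (274,200), flat brush (452,215), tin (201,220), tin pad (235,200) and the tool pads at columns 340, 379 and 413. I'll zoom in next to see which way each one faces.

Run:
```python
from h import *
im=cv2.imread('pics/top0.png'); c=im[155:265,180:480]; cv2.imwrite('pics/top0z.png',cv2.resize(c,(800,293),interpolation=cv2.INTER_CUBIC))
im=cv2.imread('pics/side0.png'); c=im[130:355,190:430]; cv2.imwrite('pics/side0z.png',cv2.resize(c,(640,600),interpolation=cv2.INTER_CUBIC))
```

```text
(no output)
```

View pics/top0z.png

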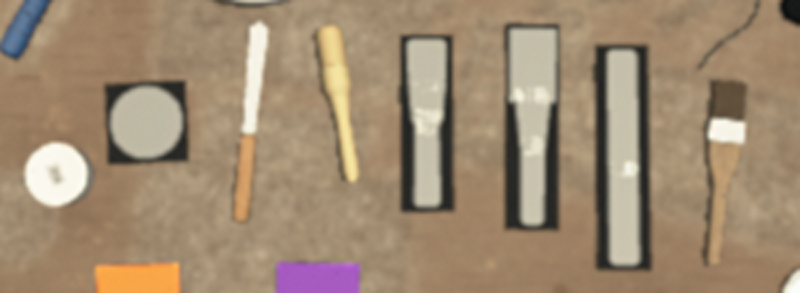

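View pics/side0z.png

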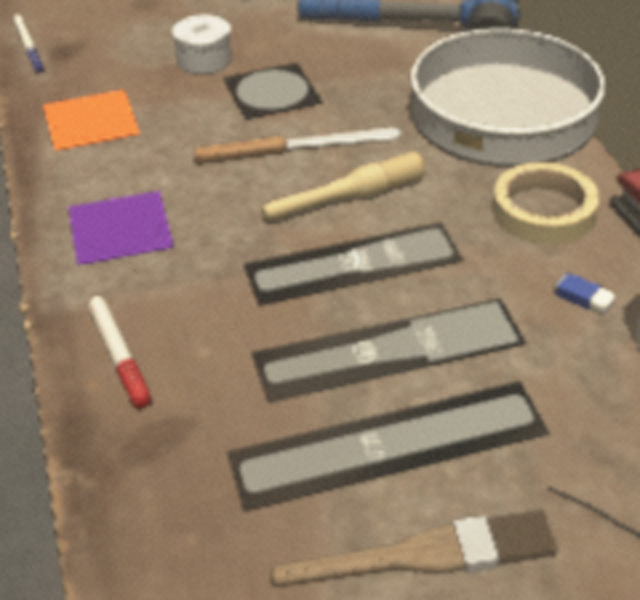

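```bash
cat >> h.py <<'E'
def cam(n,pos=None,rot=None):
    p=env.camera_params(n); K=np.array(p['K'])
    if n=='wrist':
        T=np.eye(4);T[:3,:3]=rot;T[:3,3]=pos
        T=T@np.array(p['mount']); return K,T[:3,:3],T[:3,3]
    R=cv2.Rodrigues(np.array(p['rvec']))[0]; return K,R.T,-R.T@np.array(p['tvec'])
def ray(C,uv):
    K,R,c=C; uv=np.atleast_2d(uv).astype(float)
    d=np.c_[(uv[:,0]-K[0,2])/K[0,0],(uv[:,1]-K[1,2])/K[1,1],np.ones(len(uv))]@R.T
    return c,d
def plane(C,uv,z):
    c,d=ray(C,uv); return c+d*((z-c[2])/d[:,2])[:,None]
def proj(C,X):
    K,R,c=C; q=(np.atleast_2d(X)-c)@R; return np.c_[K[0,0]*q[:,0]/q[:,2]+K[0,2],K[1,1]*q[:,1]/q[:,2]+K[1,2]]
def axis(pts):
    m=pts[:,:2].mean(0); u,s,v=np.linalg.svd(pts[:,:2]-m,full_matrices=False); return m,v[0]
def twoview(C1,u1,C2,u2):
    c1,d1=ray(C1,u1);c2,d2=ray(C2,u2);d1=d1[0]/np.linalg.norm(d1[0]);d2=d2[0]/np.linalg.norm(d2[0])
    A=np.c_[d1,-d2];t=np.linalg.lstsq(A,c2-c1,rcond=None)[0]
    a=c1+t[0]*d1;b=c2+t[1]*d2;return (a+b)/2,np.linalg.norm(a-b)
E
python3 - <<'E'
from h import *
C=cam('top'); S=cam('side')
pts={'sieve_head':(304,166,.015),'sieve_tail':(312,221,.01),'sp_tip':(277,165,.0),'sp_tail':(270,237,.01),'fb_head':(454,187,.01),'fb_tail':(447,253,.007),
'pad1top':(340,169,.003),'pad1bot':(340,234,.003),'pad2t':(379.5,165,.003),'pad2b':(379,240,.003),'pad3t':(413,173,.003),'pad3b':(414,255,.003),'tin':(201,220,.044),'tinpad':(235,201,.003)}
for k,(u,v,z) in pts.items(): print(k,plane(C,(u,v),z)[0].round(3))
E
```

```text
sieve_head [0.67  0.039 0.015]
sieve_tail [0.505 0.016 0.01 ]
sp_tip [0.676 0.122 0.   ]
sp_tail [0.459 0.14  0.01 ]
fb_head [ 0.604 -0.405  0.01 ]
fb_tail [ 0.41  -0.379  0.007]
pad1top [ 0.662 -0.068  0.003]
pad1bot [ 0.467 -0.067  0.003]
pad2t [ 0.673 -0.187  0.003]
pad2b [ 0.449 -0.182  0.003]
pad3t [ 0.648 -0.286  0.003]
pad3b [ 0.404 -0.284  0.003]
tin [0.508 0.338 0.044]
tinpad [0.567 0.247 0.003]
```

```bash
python3 -m handwheel '[[[0.33,-0.2,0.3,0,0,0.02],[0.33,-0.33,0.3,0,0,0.02],[0.33,-0.33,0.3,0,0,0.02],[0.33,-0.33,0.3,0,0,0.02],[0.33,-0.33,0.2,0,0,0.02],[0.33,-0.33,0,0,0,0.02],[0.33,-0.33,0,0,0,0.02],[0.33,-0.33,0,0,0,0.02],[0.33,-0.33,0,0,0,0.02],[0.33,-0.33,0,0,0,0.02],[0.33,-0.33,0,0,0,0.02],[0.33,-0.33,0,0,0,0.015],[0.33,-0.33,0,0,0,0],[0.33,-0.33,0,0,0,0],[0.25,-0.33,0,0,0,0],[0,0,0,0,0,0],[0,0,0,0,0,0]]]' 1
python3 - <<'E'
from h import *
im,d,s=cap('wrist','w1'); print(s['tcp_rot'],s['joints'])
E
```

```text
t: 1.85
tool_pos: [0.629, 0.1337, 0.3441]
tcp_rot: [[-1.0, 0.001, -0.001], [0.001, 1.0, 0.0], [0.001, 0.0, -1.0]]
ft_force: [-0.4, -0.4, -0.3]
gripper_width: 0.0915
[[-9.99998483e-01  1.34577499e-03 -1.10622385e-03]
 [ 1.34575024e-03  9.99999094e-01  2.31170444e-05]
 [ 1.10625396e-03  2.16283083e-05 -9.99999388e-01]] [ 6.67928359e+00  2.49237894e+01  6.25870213e+01  8.69620277e-03
  9.25519870e+01 -8.32432274e+01]
```

View pics/w1.png

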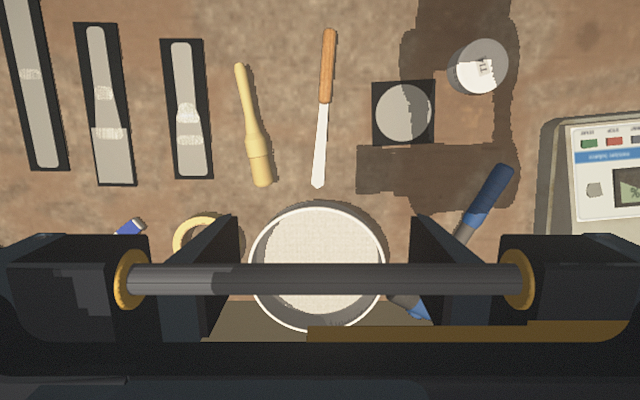

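The wrist view at y=0.13 shows the sieve brush (252,125), spatula (323,110), tin (477,67), tin disc (403,112) and the sieve, flat and spatula pads at columns 187, 105 and 35. Now a second wrist view further right.

```bash
python3 -m handwheel '[[[-0.1,-0.45,0,0,0,0],[-0.1,-0.45,0,0,0,0],[-0.1,-0.45,0,0,0,0],[0,-0.45,0,0,0,0],[0,-0.45,0,0,0,0],[0,-0.45,0,0,0,0],[0,-0.3,0,0,0,0],[0,0,0,0,0,0],[0,0,0,0,0,0]]]'
python3 - <<'E'
from h import *
im,d,s=cap('wrist','w2'); print(s['tool_pos'],s['joint_vel'].round(2))
E
```

```text
t: 2.8
tool_pos: [0.5986, -0.1646, 0.3448]
tcp_rot: [[-1.0, -0.0, -0.0], [-0.0, 1.0, 0.0], [0.0, 0.0, -1.0]]
ft_force: [-0.4, 0.6, 0.6]
gripper_width: 0.0911
[ 0.59859701 -0.16464643  0.34477645] [ 1.59 -0.31  0.23  0.14  0.04  0.26]
```

View pics/w2.png

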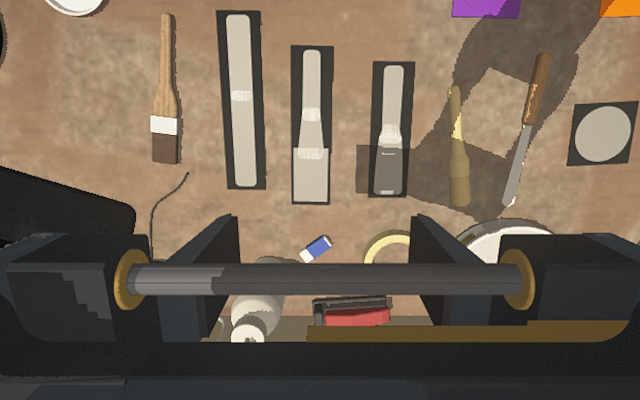

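Run:
```python
from h import *
im=cv2.imread('pics/w2.png'); c=im[0:210,140:425]; cv2.imwrite('pics/w2z.png',cv2.resize(c,(800,590),interpolation=cv2.INTER_CUBIC))
```

```text
(no output)
```

View pics/w2z.png

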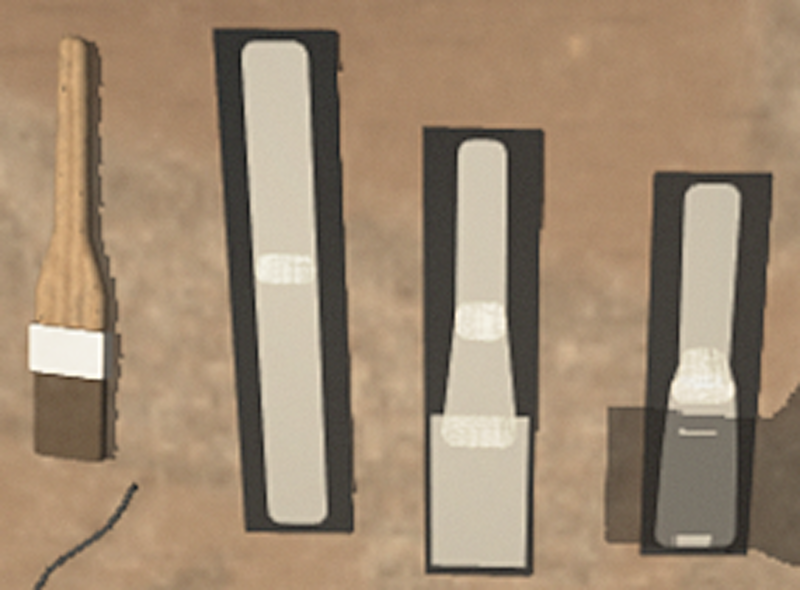

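Run:
```python
from h import *
for t in ['w1','w2']:
    q=np.load(f'pics/{t}.npz'); im=q['im']; C=cam('wrist',q['pos'],q['rot'])
    hsv=cv2.cvtColor(im,cv2.COLOR_RGB2HSV); H,S,V=cv2.split(hsv)
    dark=((V<80)&(S<60)).astype(np.uint8); dark[215:]=0
    cs,_=cv2.findContours(dark,cv2.RETR_EXTERNAL,cv2.CHAIN_APPROX_NONE)
    print(t)
    for c in cs:
        if cv2.contourArea(c)<800: continue
        P=plane(C,c[:,0,:],0.003)[:,:2]
        r=cv2.minAreaRect((P*1000).astype(np.float32))
        print(' dark',c[:,0].min(0),c[:,0].max(0),np.round(r[0],1),np.round(r[1],1),round(r[2],1))
    pale=((S<60)&(V>95)).astype(np.uint8); pale[215:]=0
    cs,_=cv2.findContours(pale,cv2.RETR_EXTERNAL,cv2.CHAIN_APPROX_NONE)
    for c in cs:
        if cv2.contourArea(c)<500: continue
        P=plane(C,c[:,0,:],0.003)[:,:2]
        r=cv2.minAreaRect((P*1000).astype(np.float32))
        print(' pale',c[:,0].min(0),c[:,0].max(0),np.round(r[0],1),np.round(r[1],1),round(r[2],1))
    tan=((S>70)&(H>8)&(H<28)&(V>150)).astype(np.uint8)
    print(' brush pix HSV', [hsv[y,x].tolist() for x,y in ([(243,90),(258,160),(326,60),(320,160),(300,60)] if t=='w1' else [(456,100),(460,170),(537,90),(519,160),(200,60),(166,50),(164,125),(164,150)])])
```

```text
w1
 dark [372  79] [434 145] [566.  247.5] [90.3 90.4] 2.8
 dark [160  39] [213 178] [564.4 -66.4] [ 58.9 196.2] 89.9
 dark [73 22] [136 185] [ 559.4 -183.7] [ 59.8 228.9] 88.9
 dark [0 0] [ 69 170] [ 533.8 -283.2] [ 60.1 232.6] 89.5
 pale [276 200] [357 214] [709.1 120.5] [127.5  22.9] 89.9
 pale [618 169] [639 203] [677.3 601.6] [55.4 31.4] 13.2
 pale [535 113] [639 214] [649.4 538.7] [158.3 165.4] 5.0
 pale [311 103] [328 188] [615.  125.2] [ 20.1 127.3] 86.6
 pale [375  84] [431 141] [565.8 247.2] [79.7 80. ] 46.6
 pale [171  42] [207 175] [564.3 -64.6] [ 44.5 188.4] 88.0
 pale [447  38] [508  93] [501.9 349. ] [86.3 72.8] 89.9
 pale [86 26] [133 183] [ 560. -185.] [ 53.1 220.6] 89.0
 pale [3 0] [ 58 167] [ 531.4 -284.8] [ 33.  227.8] 89.5
 brush pix HSV [[24, 90, 241], [23, 104, 236], [16, 137, 216], [23, 17, 241], [16, 81, 164]]
w2
 dark [  0 167] [135 214] [ 653.5 -569.7] [ 74.9 213.1] 0.0
 dark [567 101] [638 165] [565.7 245.6] [89.8 91.4] 3.0
 dark [369  62] [414 196] [563.8 -68. ] [ 59.1 195.5] 89.7
 dark [291  46] [332 204] [ 559.5 -185.1] [ 58.8 229. ] 89.2
 dark [216  10] [265 188] [ 524.7 -284.4] [ 59.1 248.5] 89.5
 pale [501 124] [532 206] [614.9 126.6] [ 20.6 126.3] 83.9
 pale [575 106] [630 161] [566.1 247. ] [81.1 80.9] 51.5
 pale [374  65] [403 194] [564.2 -70.7] [188.3  41.8] 2.0
 pale [293  49] [328 201] [ 559.6 -185.2] [ 53.  220.8] 88.7
 pale [226  14] [256 186] [ 525.3 -285.3] [ 33.6 240.5] 89.5
 pale [45  0] [102  15] [ 397.4 -503.8] [18.3 76.8] 0.0
 brush pix HSV [[19, 97, 157], [19, 100, 156], [15, 122, 127], [17, 34, 156], [15, 82, 168], [16, 107, 201], [23, 13, 243], [16, 90, 113]]
```

Run:
```python
from h import *
for t in ['w1','w2']:
    q=np.load(f'pics/{t}.npz'); im=q['im'];d=q['d']; C=cam('wrist',q['pos'],q['rot'])
    vv,uu=np.mgrid[0:212,0:640]; c,r=ray(C,np.c_[uu.ravel(),vv.ravel()])
    P=(c+r*d[:212].ravel()[:,None]).reshape(212,640,3); Z=P[...,2]
    print(t,'table z',np.median(Z[(d[:212]>0)&(abs(Z)<.02)]).round(4),'pad',[Z[y,x].round(4) for x,y in ([(168,100),(80,120),(20,140)] if t=='w1' else [(380,100),(300,100),(226,60)])])
    m=((Z>0.0065)&(Z<.06)&(d[:212]>0)).astype(np.uint8); m[200:]=0
    cs,_=cv2.findContours(m,cv2.RETR_EXTERNAL,cv2.CHAIN_APPROX_NONE)
    for k in cs:
        if cv2.contourArea(k)<150: continue
        mm=np.zeros_like(m); cv2.drawContours(mm,[k],-1,1,-1); p=P[(mm>0)&(m>0)]
        rr=cv2.minAreaRect((p[:,:2]*1000).astype(np.float32))
        print(' ',k[:,0].min(0),k[:,0].max(0),np.round(rr[0],1),np.round(rr[1],1),round(rr[2],1),'ztop',np.percentile(p[:,2],[50,95]).round(4))
    g=cv2.normalize(np.clip(Z,-.005,.05),None,0,255,cv2.NORM_MINMAX).astype(np.uint8); cv2.imwrite(f'pics/z_{t}.png',g)
```

```text
w1 table z -0.0015 pad [np.float64(0.002), np.float64(-0.002), np.float64(-0.0024)]
  [474 163] [513 199] [670.1 386.4] [27.7 64.6] 63.2 ztop [0.0255 0.0294]
  [535 110] [639 199] [599.6 489.9] [ 83.1 184.4] 46.0 ztop [0.0416 0.0587]
  [234  63] [273 187] [584.9  28.1] [174.3  30.9] 9.3 ztop [0.023  0.0296]
  [447  39] [507  93] [506.8 337.6] [66.1 67.6] 0.5 ztop [0.0425 0.0441]
  [318  28] [335 123] [517.1 134.3] [ 17.9 127.3] 85.1 ztop [0.0123 0.0141]
w2 table z -0.0014 pad [np.float64(0.0019), np.float64(0.0007), np.float64(0.0007)]
  [  0 170] [100 199] [ 643.5 -587.5] [152.5  45.4] 89.0 ztop [0.0089 0.0105]
  [446  86] [470 199] [581.4  25.4] [166.1  29.4] 9.8 ztop [0.0225 0.0294]
  [522  52] [550 135] [510.  134.1] [ 18.7 113.5] 84.5 ztop [0.0122 0.0139]
  [150  13] [177 164] [ 507.1 -393.5] [ 38.4 206.3] 82.9 ztop [0.0105 0.0123]
```

View pics/z_w2.png

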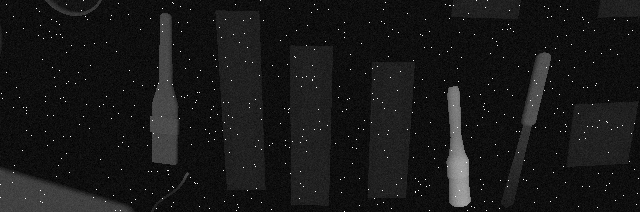

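```bash
cat >> h.py <<'E'
def cloud(t,name='wrist',rows=212):
    q=np.load(f'pics/{t}.npz'); im=q['im'];d=q['d']; C=cam(name,q['pos'],q['rot'])
    vv,uu=np.mgrid[0:rows,0:640]; c,r=ray(C,np.c_[uu.ravel(),vv.ravel()])
    P=(c+r*d[:rows].ravel()[:,None]).reshape(rows,640,3); P[d[:rows]<=0]=np.nan
    return im[:rows],P,C
def centreline(p,n=16):
    # p Nx2, long axis; slice midpoints fitted by a line
    m,a=axis(p); a=a*np.sign(a[0]) if abs(a[0])>.5 else a; 
    for _ in range(3):
        b=np.array([-a[1],a[0]]); s=(p-m)@a; w=(p-m)@b
        e=np.linspace(np.percentile(s,1),np.percentile(s,99),n+1); S=[];W=[];D=[]
        for i in range(n):
            k=(s>=e[i])&(s<e[i+1])
            if k.sum()<5: continue
            lo,hi=np.percentile(w[k],[3,97]); S.append(e[i:i+2].mean());W.append((lo+hi)/2);D.append(hi-lo)
        f=np.polyfit(S,W,1); m=m+b*f[1]; a=a+b*f[0]; a/=np.linalg.norm(a)
    s=(p-m)@a; lo,hi=np.percentile(s,[.3,99.7])
    return m+a*lo,m+a*hi,np.degrees(np.arctan2(a[1],a[0])),np.round(np.array(D)*1000),np.std(np.array(W)-np.polyval(f,S))
E
python3 - <<'E'
from h import *
def rep(n,p):
    a,b,y,D,sd=centreline(p); print(n,'lo',(a*1000).round(1),'hi',(b*1000).round(1),'L',(np.linalg.norm(b-a)*1e3).round(1),'yaw',y.round(2),D,'sd',(sd*1000).round(2))
for t in ['w1','w2']:
    im,P,C=cloud(t); Z=P[...,2]; hsv=cv2.cvtColor(im,cv2.COLOR_RGB2HSV)
    def big(m):
        n,l,st,_=cv2.connectedComponentsWithStats(m.astype(np.uint8)); return l==1+np.argmax(st[1:,4])
    z=(Z>.0055)&(Z<.06)
    def roi(x0,x1,y0,y1):
        m=np.zeros(Z.shape,bool); m[y0:y1,x0:x1]=1; return m
    sv=big(z&(roi(230,280,55,195) if t=='w1' else roi(440,475,80,209))); rep(t+' sieve',P[sv][:,:2])
    R=roi(305,340,20,195) if t=='w1' else roi(495,555,45,209)
    hs=big(z&R&(hsv[...,1]>70)); rep(t+' sphandle',P[hs][:,:2])
    bl=big(R&(hsv[...,1]<45)&(hsv[...,2]>100)); rep(t+' blade',P[bl][:,:2]); print('  blade z',np.nanmedian(Z[bl]).round(4))
    if t=='w2':
        fb=big(z&roi(140,185,5,175)); rep('flat',P[fb][:,:2])
        band=big(roi(140,185,100,170)&(hsv[...,1]<45)&(hsv[...,2]>200)); print('band',np.nanmedian(P[band],0).round(4))
        s3=big(roi(220,262,5,195)&(hsv[...,2]>230)&(hsv[...,1]<60)); 
        g=cv2.cvtColor(im,cv2.COLOR_RGB2GRAY); print('strip col',[(y,int(g[y,230+int((y-15)*.075):250].mean())) for y in range(80,116,2)])
        for y0,y1 in ((30,80),(120,180)):
            m=roi(222,262,y0,y1)&(hsv[...,1]<60)&(hsv[...,2]>120); p=P[m]; 
            print('strip w',[round(float(np.sum(m[y])*np.nanmedian(np.diff(P[y][m[y]][:,1]))*-1000),1) for y in range(y0,y1,10)])
        print('strip mark x', plane(C,[(242,91),(242,101),(233,15),(247,187)],.003).round(4).tolist())
E
```

```text
w1 sieve lo [500.2  14.7] hi [670.4  42.6] L 172.5 yaw 9.3 [14. 15. 15. 14. 14. 14. 14. 16. 20. 27. 28. 28. 26. 27. 27. 28.] sd 0.19
w1 sphandle lo [454.9 139.7] hi [551.9 131.3] L 97.3 yaw -4.94 [16. 17. 16. 17. 17. 17. 17. 17. 17. 16. 17. 17. 16. 17. 17. 16.] sd 0.26Traceback (most recent call last):
  File "<stdin>", line 14, in <module>
  File "<stdin>", line 3, in rep
  File "h.py", line 34, in centreline
    m,a=axis(p); a=a*np.sign(a[0]) if abs(a[0])>.5 else a;
        ~~~~^^^
  File "h.py", line 22, in axis
    m=pts[:,:2].mean(0); u,s,v=np.linalg.svd(pts[:,:2]-m,full_matrices=False); return m,v[0]
                               ~~~~~~~~~~~~~^^^^^^^^^^^^^^^^^^^^^^^^^^^^^^^^^
    u, s, vh = gufunc(a, signature=signature)
               ~~~~~~^^^^^^^^^^^^^^^^^^^^^^^^
    raise LinAlgError("SVD did not converge")
numpy.linalg.LinAlgError: SVD did not converge
```

Run:
```python
from h import *
def rep(n,p):
    p=p[~np.isnan(p).any(1)]
    a,b,y,D,sd=centreline(p); print(n,'lo',(a*1000).round(1),'hi',(b*1000).round(1),'L',(np.linalg.norm(b-a)*1e3).round(1),'yaw',y.round(2),D,'sd',(sd*1000).round(2))
for t in ['w1','w2']:
    im,P,C=cloud(t); Z=P[...,2]; hsv=cv2.cvtColor(im,cv2.COLOR_RGB2HSV)
    def big(m):
        n,l,st,_=cv2.connectedComponentsWithStats(m.astype(np.uint8)); return l==1+np.argmax(st[1:,4])
    z=(Z>.0055)&(Z<.06)
    def roi(x0,x1,y0,y1):
        m=np.zeros(Z.shape,bool); m[y0:y1,x0:x1]=1; return m
    sv=big(z&(roi(230,280,55,195) if t=='w1' else roi(440,475,80,209))); rep(t+' sieve',P[sv][:,:2])
    R=roi(305,340,20,195) if t=='w1' else roi(495,555,45,209)
    hs=big(z&R&(hsv[...,1]>70)); rep(t+' sphandle',P[hs][:,:2])
    bl=big(R&(hsv[...,1]<45)&(hsv[...,2]>100)); rep(t+' blade',P[bl][:,:2]); print('  blade z',np.nanmedian(Z[bl]).round(4))
    if t=='w2':
        fb=big(z&roi(140,185,5,175)); rep('flat',P[fb][:,:2])
        band=big(roi(140,185,100,170)&(hsv[...,1]<45)&(hsv[...,2]>200)); print('band',np.nanmedian(P[band],0).round(4))
        for y0,y1 in ((30,80),(120,180)):
            m=roi(222,262,y0,y1)&(hsv[...,1]<60)&(hsv[...,2]>120)
            print('strip w',[int(m[y].sum()) for y in range(y0,y1,10)],[round(float(plane(C,(np.where(m[y])[0].min()-.5,y),.003)[0,1]-plane(C,(np.where(m[y])[0].max()+.5,y),.003)[0,1])*1000,1) for y in range(y0,y1,10)])
        print('strip mark x', plane(C,[(242,91),(242,101),(233,14.5),(247,186.5)],.003).round(4).tolist())
```

```text
w1 sieve lo [500.2  14.7] hi [670.4  42.6] L 172.5 yaw 9.3 [14. 15. 15. 14. 14. 14. 14. 16. 20. 27. 28. 28. 26. 27. 27. 28.] sd 0.19
w1 sphandle lo [454.9 139.7] hi [551.9 131.3] L 97.3 yaw -4.94 [16. 17. 16. 17. 17. 17. 17. 17. 17. 16. 17. 17. 16. 17. 17. 16.] sd 0.26
w1 blade lo [553.  132.1] hi [677.7 121.1] L 125.2 yaw -5.04 [13. 12. 13. 14. 13. 15. 15. 15. 15. 17. 17. 17. 18. 18. 20. 19.] sd 0.24
  blade z 0.0037
w2 sieve lo [500.   13.5] hi [670.4  39.5] L 172.4 yaw 8.67 [15. 14. 15. 14. 13. 12. 14. 17. 19. 26. 27. 26. 25. 25. 26. 28.] sd 0.35
w2 sphandle lo [455.1 138.3] hi [551.2 130.1] L 96.4 yaw -4.9 [15. 16. 16. 16. 16. 17. 16. 16. 16. 17. 16. 16. 16. 16. 17. 16.] sd 0.18
w2 blade lo [553.8 131.9] hi [677.9 120.2] L 124.6 yaw -5.38 [14. 12. 12. 14. 15. 14. 15. 14. 15. 16. 16. 17. 17. 17. 17. 18.] sd 0.4
  blade z 0.0038
flat lo [ 406.5 -379.6] hi [ 608.6 -405.6] L 203.7 yaw -7.35 [13. 13. 13. 15. 15. 15. 15. 21. 28. 32. 34. 36. 36. 33. 34. 33.] sd 0.21
band [ 0.5529 -0.3982  0.0115]
strip w [23, 24, 23, 24, 23] [-31.7, -33.3, -32.1, -33.7, -32.6]
strip w [22, 23, 22, 21, 22, 21] [-32.3, -34.0, -32.8, -31.5, -33.3, -32.0]
strip mark x [[0.5054, -0.2837, 0.003], [0.5193, -0.2846, 0.003], [0.4058, -0.2899, 0.003], [0.6463, -0.2846, 0.003]]
```

The measured sizes match the text: pads 60 mm wide, tools 31, 38 and 18 mm wide, heights about right. The overlap print on the spatula strip is 107 mm from its near end and 134 mm from its far end, so the head belongs at the far (+x) end. I'll start with the sieve brush.

```bash
python3 -m handwheel '[[[0,0.28,-0.4,0,0,0.02],[0,0.28,-0.4,0,0,0.02],[0,0.28,-0.4,0,0,0.02],[0,0.28,-0.4,0,0,0.02],[0,0.28,-0.4,0,0,0.02],[0,0.28,-0.4,0,0,0.02],[0.014,0.266,-0.4,0,0,0.03],[0,0,0,0,0,0],[0,0,0,0,0,0]]]' 0.75 30
python3 - <<'E'
from h import *
s=env.sense();print(s['tool_pos'],np.degrees(np.arctan2(s['tcp_rot'][0,1],s['tcp_rot'][1,1])))
E
```

```text
t: 3.75
tool_pos: [0.5996, 0.031, 0.0645]
tcp_rot: [[-0.987, -0.159, -0.001], [-0.159, 0.987, 0.0], [0.001, 0.0, -1.0]]
ft_force: [-1.1, -0.2, 1.3]
gripper_width: 0.0686
[0.59956787 0.03099295 0.06446491] -9.175784693299978
```

Position (600, 31) mm and yaw 9° are as intended. Next I descend to tip height 4 mm and close.

```bash
python3 -m handwheel '[[[0,0,-0.3,0,0,0],[0,0,-0.2,0,0,0],[0,0,-0.1,0,0,0],[0,0,0,0,0,0],[0,0,0,0,0,0]]]' 
python3 -m handwheel '[[[0,0,0,0,0,0],[0,0,0,0,0,0],[0,0,0,0,0,0],[0,0,0,0,0,0],[0,0,0,0,0,0],[0,0,0,0,0,0],[0,0,0,0,0,0]]]' 0 30
```

```text
t: 4.25
tool_pos: [0.601, 0.0289, 0.0061]
tcp_rot: [[-0.988, -0.156, 0.002], [-0.156, 0.988, -0.0], [-0.002, -0.0, -1.0]]
ft_force: [-0.1, -0.2, 0.7]
gripper_width: 0.0682
t: 4.95
tool_pos: [0.6002, 0.0292, 0.0048]
tcp_rot: [[-0.988, -0.157, -0.0], [-0.157, 0.988, 0.0], [0.0, 0.0, -1.0]]
ft_force: [-0.4, 0.9, 2.1]
gripper_width: 0.026
```

```bash
python3 -m handwheel '[[[0,0,0.2,0,0,0],[0,0,0.3,0,0,0],[-0.05,-0.2,0.1,0,0,-0.03],[-0.05,-0.25,0,0,0,-0.04],[-0.05,-0.25,0,0,0,-0.04],[-0.06,-0.25,0,0,0,-0.04],[0,-0.02,0,0,0,0],[0,0,0,0,0,0],[0,0,0,0,0,0]]]'
python3 - <<'E'
from h import *
s=env.sense();print(s['tool_pos'],np.degrees(np.arctan2(s['tcp_rot'][0,1],s['tcp_rot'][1,1])))
im,d,s=cap('wrist','w3');im,d,s=cap('side','s3')
E
```

```text
t: 5.85
tool_pos: [0.5793, -0.0673, 0.0646]
tcp_rot: [[-1.0, -0.001, -0.0], [-0.001, 1.0, 0.0], [0.0, 0.0, -1.0]]
ft_force: [0.5, 1.0, -1.2]
gripper_width: 0.026
[ 0.57929214 -0.0672754   0.06464844] -0.06492513707840708
```

View pics/w3.png

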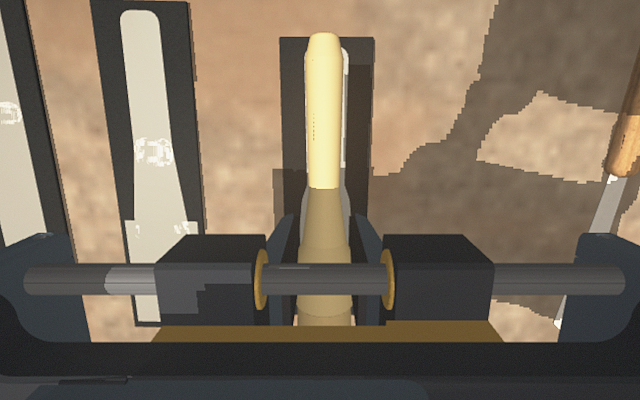

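View pics/s3.png

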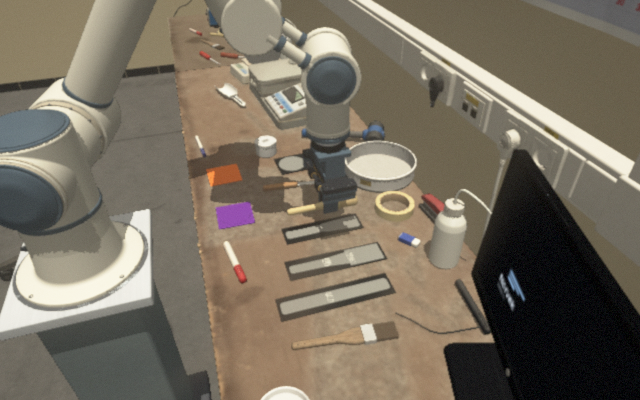

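The brush is held level above its pad, with the handle at (325,110) and the pad running (280–373, 38–). I'll measure the handle's offset from the pad's centre line.

Run:
```python
from h import *
im,P,C=cloud('w3'); Z=P[...,2]; print(C[2].round(3))
m=(Z>.055)&(Z<.11); m[:, :295]=0; m[:,360:]=0; m[190:]=0
p=P[m]; print(len(p),np.percentile(p[:,2],[5,50,95]).round(4)); a,b,y,D,sd=centreline(p[:,:2]); print((a*1e3).round(1),(b*1e3).round(1),y.round(2),D)
hsv=cv2.cvtColor(im,cv2.COLOR_RGB2HSV)
d=((hsv[...,2]<80)&(hsv[...,1]<70)).astype(np.uint8); d[:,:270]=0; d[:,380:]=0; d[200:]=0
for r in (45,80,110,140,160):
    c=np.where(d[r])[0]; print(r,c.min(),c.max(),plane(C,[(c.min()-.5,r),(c.max()+.5,r)],.003).mean(0).round(4))
r=np.where(d[:,300])[0].min(); print('pad near edge',plane(C,[(300,r-.5)],.003).round(4))
```

```text
[ 0.507 -0.069  0.234]
5384 [0.0767 0.0808 0.0827]
[477.7 -69.1] [544.5 -69.1] 0.04 [12. 14. 15. 15. 15. 15. 15. 15. 15. 14. 14. 14. 14. 14. 14. 14.]
45 280 372 [ 0.47   -0.0676  0.003 ]
80 281 370 [ 0.4908 -0.0679  0.003 ]
110 282 367 [ 0.5096 -0.0685  0.003 ]
140 283 369 [ 0.5292 -0.0674  0.003 ]
160 284 368 [ 0.5427 -0.0674  0.003 ]
pad near edge [[ 0.4651 -0.0839  0.003 ]]
```

```bash
python3 -m handwheel '[[[0,0.012,-0.2,0,0,0],[0,0,-0.2,0,0,0],[0,0,-0.1,0,0,0],[0,0,-0.05,0,0,0],[0,0,-0.01,0,0,0],[0,0,0,0,0,0],[0,0,0,0,0,0]]]'
python3 -m handwheel '[[[0,0,0,0,0,0],[0,0,0,0,0,0],[0,0,0,0,0,0],[0,0,0,0,0,0]]]' 0.6
python3 -m handwheel '[[[0,0,0.2,0,0,0],[0,0,0.4,0,0,0],[0,0,0.45,0,0,0],[0,-0.1,0.45,0,0,0],[0,-0.3,0.4,0,0,0],[0,-0.45,0.2,0,0,0],[-0.1,-0.45,0,0,0,0],[-0.1,-0.45,0,0,0,0],[0,0,0,0,0,0],[0,0,0,0,0,0]]]'
python3 - <<'E'
from h import *
im,d,s=cap('wrist','w4'); print(s['tool_pos'])
E
```

```text
t: 6.65
tool_pos: [0.5797, -0.0668, 0.0094]
tcp_rot: [[-1.0, -0.0, 0.001], [-0.0, 1.0, -0.0], [-0.001, -0.0, -1.0]]
ft_force: [0.4, 0.3, -0.1]
gripper_width: 0.0259
t: 7.05
tool_pos: [0.5793, -0.0667, 0.0088]
tcp_rot: [[-1.0, -0.0, 0.0], [-0.0, 1.0, -0.0], [-0.0, -0.0, -1.0]]
ft_force: [0.0, -0.5, -0.1]
gripper_width: 0.0535
t: 8.05
tool_pos: [0.5588, -0.2425, 0.2186]
tcp_rot: [[-1.0, 0.002, -0.0], [0.002, 1.0, 0.0], [0.0, 0.0, -1.0]]
ft_force: [0.2, 1.1, 0.2]
gripper_width: 0.0547
[ 0.55875643 -0.24249478  0.21857816]
```

View pics/w4.png

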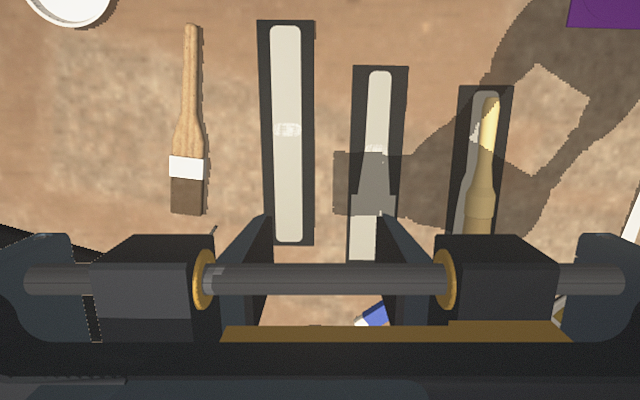

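```bash
cat >> h.py <<'E'
def big(m):
    n,l,st,_=cv2.connectedComponentsWithStats(m.astype(np.uint8)); return l==1+np.argmax(st[1:,4])
def roi(x0,x1,y0,y1,Z):
    m=np.zeros(Z.shape,bool); m[y0:y1,x0:x1]=1; return m
def rep(n,p):
    p=p[~np.isnan(p).any(1)]
    a,b,y,D,sd=centreline(p[:,:2]); print(n,'lo',(a*1000).round(1),'hi',(b*1000).round(1),'L',(np.linalg.norm(b-a)*1e3).round(1),'yaw',y.round(2),D,'sd',(sd*1000).round(2),'z',np.percentile(p[:,2],[50,95]).round(4))
def drect(im,P,C,r):
    hsv=cv2.cvtColor(im,cv2.COLOR_RGB2HSV); d=((hsv[...,2]<80)&(hsv[...,1]<75))&r&(P[...,2]<.007); d=big(d)
    v,u=np.where(d); q=plane(C,np.c_[u,v],.003)[:,:2]; rr=cv2.minAreaRect((q*1000).astype(np.float32)); print('pad',np.round(rr[0],1),np.round(rr[1],1),round(rr[2],2))
E
python3 - <<'E'
from h import *
im,P,C=cloud('w4'); Z=P[...,2]
rep('sieve',P[big((Z>.009)&(Z<.06)&roi(465,515,80,212,Z))])
rep('flat',P[big((Z>.0055)&(Z<.06)&roi(160,210,15,212,Z))])
drect(im,P,C,roi(455,520,80,212,Z)); drect(im,P,C,roi(340,410,60,212,Z)); drect(im,P,C,roi(250,320,15,212,Z))
E
```

```text
sieve lo [477.6 -69.8] hi [600.  -70.7] L 122.3 yaw -0.45 [13. 14. 14. 14. 14. 13. 13. 13. 13. 13. 16. 18. 20. 25. 26. 26.] sd 0.36 z [0.0245 0.0319]
flat lo [ 406.3 -379.6] hi [ 604.9 -405.4] L 200.2 yaw -7.39 [13. 13. 14. 14. 15. 15. 16. 20. 27. 33. 33. 36. 36. 34. 34. 34.] sd 0.16 z [0.0105 0.0121]
pad [535.8 -68.8] [142.2  59.3] 0.01
pad [ 525.9 -185.3] [ 59.1 162.6] 88.85
pad [ 503.6 -284.9] [ 58.4 206.1] 89.58
```

The sieve brush lies about 1 mm off its pad's centre line, yaw within half a degree. Next, the flat brush.

```bash
python3 -m handwheel '[[[-0.01,-0.26,-0.28,0,0,-0.023],[-0.01,-0.26,-0.28,0,0,-0.02],[-0.01,-0.26,-0.28,0,0,-0.02],[-0.01,-0.26,-0.28,0,0,-0.02],[-0.01,-0.26,-0.28,0,0,-0.02],[-0.02,-0.255,-0.28,0,0,-0.02],[0,0,0,0,0,0],[0,0,0,0,0,0]]]' 0.75 30
python3 - <<'E'
from h import *
s=env.sense();print(s['tool_pos'],-np.degrees(np.arctan2(s['tcp_rot'][0,1],s['tcp_rot'][1,1])))
E
```

```text
t: 8.9
tool_pos: [0.5524, -0.3959, 0.0503]
tcp_rot: [[-0.992, 0.127, -0.001], [0.127, 0.992, 0.001], [0.001, 0.001, -1.0]]
ft_force: [0.6, -0.0, 0.0]
gripper_width: 0.0683
[ 0.5524274  -0.39591528  0.0502933 ] -7.31541856737667
```

```bash
python3 -m handwheel '[[[0,-0.01,-0.2,0,0,0],[0,0,-0.2,0,0,0],[0,0,-0.06,0,0,0],[0,0,0,0,0,0],[0,0,0,0,0,0]]]' 
python3 -m handwheel '[[[0,0,0,0,0,0],[0,0,0,0,0,0],[0,0,0,0,0,0],[0,0,0,0,0,0],[0,0,0,0,0,0],[0,0,0,0,0,0]]]' 0 30
```

```text
t: 9.4
tool_pos: [0.553, -0.398, 0.0061]
tcp_rot: [[-0.992, 0.127, 0.001], [0.127, 0.992, -0.001], [-0.001, -0.001, -1.0]]
ft_force: [-0.0, -0.3, 0.7]
gripper_width: 0.0685
t: 10.0
tool_pos: [0.5522, -0.3983, 0.0049]
tcp_rot: [[-0.992, 0.128, 0.0], [0.128, 0.992, -0.0], [-0.0, -0.0, -1.0]]
ft_force: [-0.6, 0.8, 3.8]
gripper_width: 0.038
```

```bash
python3 -m handwheel '[[[0,0,0.2,0,0,0],[0,0,0.4,0,0,0],[0.1,0.35,0,0,0,0.02],[0.1,0.38,0,0,0,0.02],[0.1,0.4,0,0,0,0.02],[0.1,0.4,0,0,0,0.02],[0.1,0.4,0,0,0,0.024],[0.02,0.2,0,0,0,0],[0,0,0,0,0,0],[0,0,0,0,0,0]]]'
python3 - <<'E'
from h import *
im,d,s=cap('wrist','w5')
print(s['tool_pos'],-np.degrees(np.arctan2(s['tcp_rot'][0,1],s['tcp_rot'][1,1])))
E
```

```text
t: 11.0
tool_pos: [0.6042, -0.1851, 0.0647]
tcp_rot: [[-1.0, 0.019, -0.0], [0.019, 1.0, -0.0], [0.0, -0.0, -1.0]]
ft_force: [-0.4, 0.3, -1.7]
gripper_width: 0.038
[ 0.60424042 -0.18510488  0.06466422] -1.0737076190590336
```

View pics/w5.png

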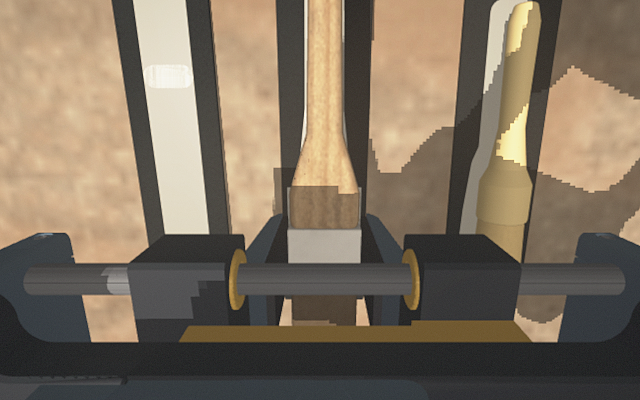

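The flat brush hangs over its pad: handle near (325,90), pad edges near columns 276 and 370. Measuring the fit.

Run:
```python
from h import *
im,P,C=cloud('w5'); Z=P[...,2]
rep('flat',P[big((Z>.055)&(Z<.11)&roi(285,365,0,200,Z))])
hsv=cv2.cvtColor(im,cv2.COLOR_RGB2HSV)
d=((hsv[...,2]<80)&(hsv[...,1]<75))
for r in (10,50,90,130,160):
    c=np.where(d[r,265:385])[0]+265; print(r,c.min(),c.max(),plane(C,[(c.min()-.5,r),(c.max()+.5,r)],.003).mean(0).round(4))
```

```text
flat lo [ 487.7 -184.4] hi [ 577.  -186.2] L 89.3 yaw -1.18 [14. 14. 15. 15. 15. 16. 16. 16. 16. 16. 18. 21. 24. 27. 30. 33.] sd 0.07 z [0.0701 0.0713]
10 277 372 [ 0.475  -0.1839  0.003 ]
50 278 370 [ 0.4978 -0.1846  0.003 ]
90 279 369 [ 0.522  -0.1851  0.003 ]
130 281 368 [ 0.5475 -0.1852  0.003 ]
160 282 366 [ 0.5677 -0.1859  0.003 ]
```

```bash
python3 -m handwheel '[[[0,0,-0.2,0,0,0],[0,0,-0.2,0,0,0],[0,0,-0.1,0,0,0],[0,0,-0.05,0,0,0],[0,0,-0.015,0,0,0],[0,0,0,0,0,0],[0,0,0,0,0,0]]]'
python3 -m handwheel '[[[0,0,0,0,0,0],[0,0,0,0,0,0],[0,0,0,0,0,0],[0,0,0,0,0,0]]]' 0.6
python3 -m handwheel '[[[0,0,0.2,0,0,0],[0,0,0.4,0,0,0],[0,0,0.45,0,0,0],[0,0.1,0.45,0,0,0.018],[-0.1,0.4,0.2,0,0,0],[-0.1,0.45,0,0,0,0],[-0.1,0.45,0,0,0,0],[0,0.45,0,0,0,0],[0,0,0,0,0,0],[0,0,0,0,0,0]]]'
python3 - <<'E'
from h import *
im,d,s=cap('wrist','w6'); print(s['tool_pos'])
E
```

```text
t: 11.75
tool_pos: [0.6046, -0.1855, 0.0089]
tcp_rot: [[-1.0, 0.02, 0.001], [0.02, 1.0, -0.0], [-0.001, -0.0, -1.0]]
ft_force: [-0.3, -0.4, -0.3]
gripper_width: 0.0377
t: 12.15
tool_pos: [0.6043, -0.1852, 0.0083]
tcp_rot: [[-1.0, 0.02, 0.0], [0.02, 1.0, -0.0], [-0.0, -0.0, -1.0]]
ft_force: [0.2, -0.1, 0.2]
gripper_width: 0.0547
t: 13.15
tool_pos: [0.5741, 0.0007, 0.1784]
tcp_rot: [[-1.0, -0.001, 0.0], [-0.001, 1.0, -0.0], [-0.0, -0.0, -1.0]]
ft_force: [0.3, -0.7, -0.3]
gripper_width: 0.0543
[0.57413051 0.00067918 0.17835331]
```

View pics/w6.png

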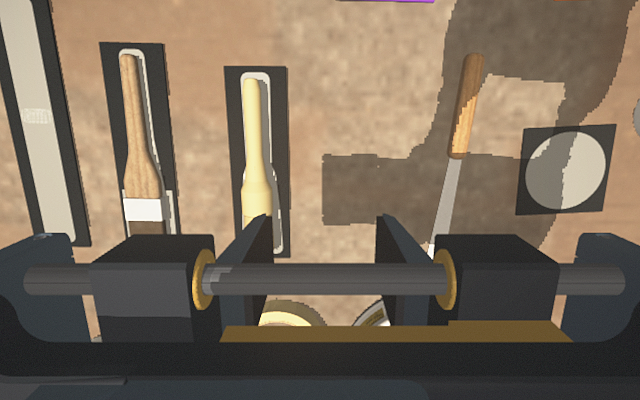

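```bash
python3 -m handwheel '[[[-0.15,0.3,-0.3,0,0,-0.02],[-0.15,0.3,-0.3,0,0,-0.02],[-0.15,0.3,-0.3,0,0,-0.02],[-0.15,0.3,-0.3,0,0,-0.023],[-0.02,0.13,-0.08,0,0,0],[0,0,0,0,0,0],[0,0,0,0,0,0]]]' 0.6 30
python3 - <<'E'
from h import *
im,P,C=cloud('w6'); Z=P[...,2]; hsv=cv2.cvtColor(im,cv2.COLOR_RGB2HSV)
rep('handle',P[big((Z>.0055)&(Z<.03)&(hsv[...,1]>70)&roi(440,490,45,165,Z))])
s=env.sense();print(s['tool_pos'],-np.degrees(np.arctan2(s['tcp_rot'][0,1],s['tcp_rot'][1,1])))
rep('sieve',P[big((Z>.009)&(Z<.06)&roi(230,285,70,212,Z))]); drect(im,P,C,roi(220,290,60,212,Z))
rep('flat',P[big((Z>.008)&(Z<.06)&roi(105,170,45,200,Z))]); drect(im,P,C,roi(95,180,40,212,Z))
E
```

```text
t: 13.9
tool_pos: [0.5135, 0.1319, 0.0508]
tcp_rot: [[-0.996, 0.088, 0.001], [0.088, 0.996, -0.0], [-0.001, 0.0, -1.0]]
ft_force: [0.7, -0.2, -0.1]
gripper_width: 0.0551
handle lo [454.8 138.8] hi [551.5 130.5] L 97.0 yaw -4.91 [15. 16. 16. 16. 16. 16. 16. 16. 16. 16. 16. 16. 16. 16. 16. 15.] sd 0.09 z [0.0123 0.0138]
[0.5134676  0.13194655 0.05075776] -5.028837156543594
sieve lo [478.5 -68.4] hi [602.6 -67.6] L 124.1 yaw 0.34 [14. 15. 15. 15. 15. 15. 14. 14. 13. 14. 17. 19. 22. 27. 28. 28.] sd 0.2 z [0.0248 0.0321]
pad [537.5 -67. ] [ 58.7 144.6] 89.95
flat lo [ 456.8 -182.8] hi [ 594.  -185.8] L 137.2 yaw -1.24 [12. 13. 13. 14. 14. 15. 15. 15. 15. 16. 17. 23. 27. 32. 33. 33.] sd 0.14 z [0.0133 0.0148]
pad [ 527.6 -183.5] [ 59.5 165.8] 89.0
```

Both brushes are within about 1 mm and 0.5° of their pads. Now the spatula grasp.

```bash
python3 -m handwheel '[[[-0.01,0.01,-0.2,0,0,0],[0,0,-0.2,0,0,0],[0,0,-0.06,0,0,0],[0,0,0,0,0,0],[0,0,0,0,0,0]]]' 
python3 -m handwheel '[[[0,0,0,0,0,0],[0,0,0,0,0,0],[0,0,0,0,0,0],[0,0,0,0,0,0],[0,0,0,0,0,0],[0,0,0,0,0,0],[0,0,0,0,0,0]]]' 0 35
```

```text
t: 14.4
tool_pos: [0.5121, 0.1333, 0.0052]
tcp_rot: [[-0.996, 0.088, 0.001], [0.088, 0.996, 0.0], [-0.001, 0.0, -1.0]]
ft_force: [0.4, 0.4, 0.3]
gripper_width: 0.0548
t: 15.1
tool_pos: [0.5112, 0.1339, 0.0043]
tcp_rot: [[-0.996, 0.088, 0.0], [0.088, 0.996, 0.0], [-0.0, 0.0, -1.0]]
ft_force: [-1.6, 0.4, 2.9]
gripper_width: 0.0169
```

```bash
python3 -m handwheel '[[[0,0,0.2,0,0,0],[0,0,0.35,0,0,0],[0,-0.1,0.35,0,0,0],[-0.04,-0.3,0.1,0,0,0],[-0.04,-0.4,0,0,0,0.015],[-0.04,-0.4,0,0,0,0.015],[-0.04,-0.4,0,0,0,0.015],[-0.04,-0.4,0,0,0,0.015],[-0.04,-0.4,0,0,0,0.015],[-0.04,-0.4,0,0,0,0],[-0.04,-0.4,0,0,0,0],[-0.04,-0.4,0,0,0,0],[-0.04,-0.4,0,0,0,0],[-0.04,-0.18,-0.4,0,0,0],[0,0,0,0,0,0],[0,0,0,0,0,0]]]'
python3 - <<'E'
from h import *
im,d,s=cap('wrist','w7'); cap('side','s7')
print(s['tool_pos'],-np.degrees(np.arctan2(s['tcp_rot'][0,1],s['tcp_rot'][1,1])))
im=cv2.imread('pics/s7.png'); c=im[180:355,190:430]; cv2.imwrite('pics/s7z.png',cv2.resize(c,(800,583),interpolation=cv2.INTER_CUBIC))
E
```

```text
t: 16.7
tool_pos: [0.4665, -0.2838, 0.0637]
tcp_rot: [[-1.0, 0.01, -0.002], [0.01, 1.0, 0.002], [0.002, 0.002, -1.0]]
ft_force: [-0.3, 1.0, 0.6]
gripper_width: 0.0177
[ 0.4664721  -0.28381079  0.06366291] -0.578809296725421
```

View pics/w7.png

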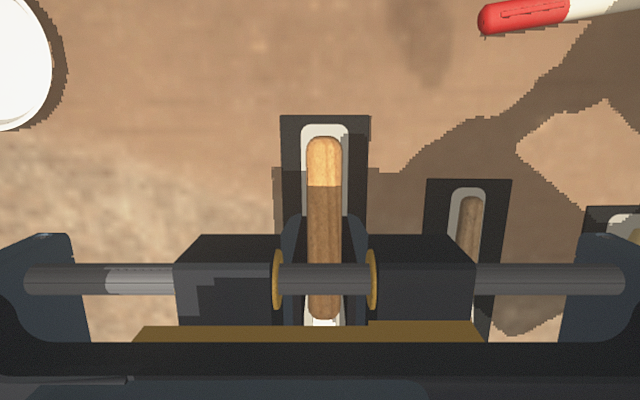

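View pics/s7z.png

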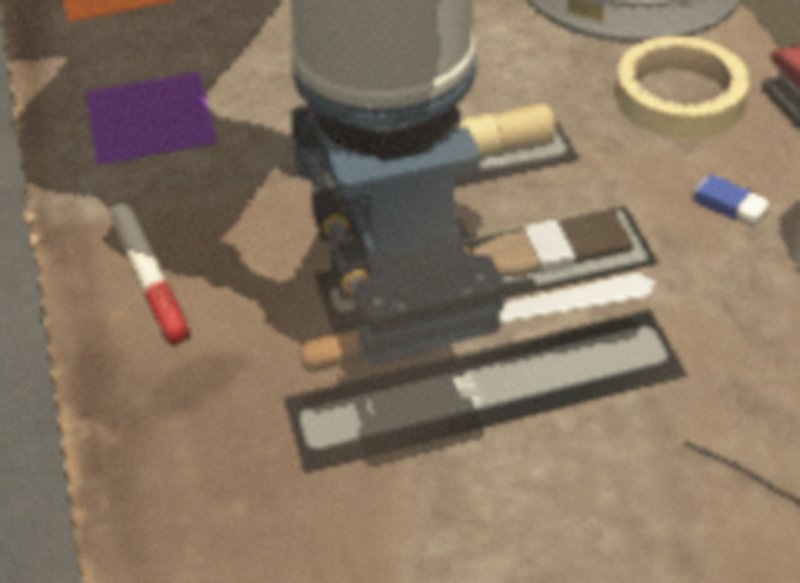

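The spatula is held level over its strip (w7: handle end near (324,137), strip end near (325,125)). Checking the fit.

Run:
```python
from h import *
im,P,C=cloud('w7'); Z=P[...,2]
rep('handle',P[big((Z>.055)&(Z<.09)&roi(300,350,110,212,Z))])
hsv=cv2.cvtColor(im,cv2.COLOR_RGB2HSV)
d=((hsv[...,2]<80)&(hsv[...,1]<75))
for r in (125,150,170,190):
    c=np.where(d[r,272:375])[0]+272; print(r,c.min(),c.max(),plane(C,[(c.min()-.5,r),(c.max()+.5,r)],.003).mean(0).round(4))
c=np.where(d[:200,320])[0]; print(c[:12]); c=np.where(d[:200,290])[0]; print(plane(C,[(290,c.min()-.5)],.003))
print([hsv[y,322].tolist() for y in range(116,140,3)])
```

```text
handle lo [ 408.4 -285. ] hi [ 445.  -285.3] L 36.6 yaw -0.48 [12. 15. 17. 17. 16. 16. 16. 16. 16. 16. 16. 16. 17. 16. 16. 17.] sd 0.04 z [0.0717 0.0729]
125 281 368 [ 0.4063 -0.2843  0.003 ]
150 281 367 [ 0.4228 -0.2847  0.003 ]
170 282 367 [ 0.4365 -0.2845  0.003 ]
190 282 366 [ 0.4506 -0.285   0.003 ]
[115 116 117 118 119 120 121 122]
[[ 0.39929689 -0.30689763  0.003     ]]
[[12, 36, 71], [18, 40, 77], [16, 41, 69], [22, 29, 240], [21, 29, 229], [22, 29, 227], [22, 24, 236], [15, 124, 154]]
```

```bash
python3 -m handwheel '[[[0.04,0,-0.2,0,0,0],[0,0,-0.2,0,0,0],[0,0,-0.1,0,0,0],[0,0,-0.05,0,0,0],[0,0,0,0,0,0],[0,0,0,0,0,0]]]'
python3 -m handwheel '[[[0,0,0,0,0,0],[0,0,0,0,0,0],[0,0,0,0,0,0],[0,0,0,0,0,0]]]' 0.5
python3 -m handwheel '[[[0,0,0.2,0,0,0],[0,0,0.4,0,0,0],[0.1,0,0.45,0,0,0],[0.2,0,0.4,0,0,0.01],[0.3,0.2,0.2,0,0,0],[0.1,0.45,0,0,0,0],[0,0.45,0,0,0,0],[0,0,0,0,0,0],[0,0,0,0,0,0]]]'
python3 - <<'E'
from h import *
im,d,s=cap('wrist','w8'); print(s['tool_pos'])
im,P,C=cloud('w8'); Z=P[...,2]
E
```

```text
t: 17.4
tool_pos: [0.4716, -0.2843, 0.01]
tcp_rot: [[-1.0, 0.009, 0.001], [0.009, 1.0, -0.001], [-0.001, -0.001, -1.0]]
ft_force: [-0.1, -0.1, 0.2]
gripper_width: 0.0173
t: 17.8
tool_pos: [0.4713, -0.2843, 0.0094]
tcp_rot: [[-1.0, 0.009, 0.0], [0.009, 1.0, -0.0], [-0.0, -0.0, -1.0]]
ft_force: [0.3, -0.1, -0.1]
gripper_width: 0.0446
t: 18.7
tool_pos: [0.5412, -0.1734, 0.1743]
tcp_rot: [[-1.0, -0.003, -0.0], [-0.003, 1.0, -0.0], [0.0, -0.0, -1.0]]
ft_force: [0.7, -0.2, 0.8]
gripper_width: 0.0457
[ 0.54121538 -0.17337923  0.17434488]
```

View pics/w8.png

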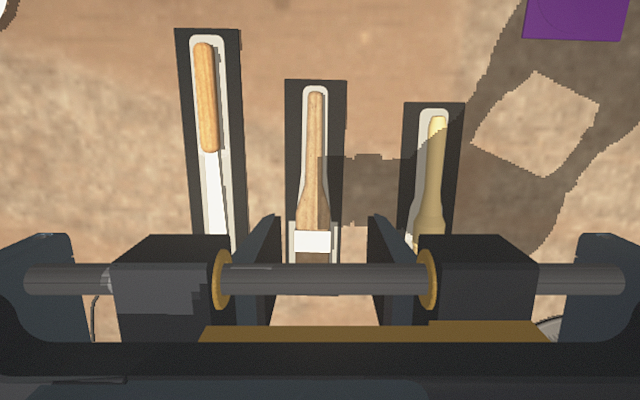

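The spatula lies on its strip, blade away from the robot. Next, the tin.

```bash
python3 -m handwheel '[[[0,0.3,0,0,0,0],[0,0.46,0,0,0,0],[0,0.46,0,0,0,0],[0,0.46,0,0,0,0],[0,0.46,0,0,0,0],[0,0.46,0,0,0,0],[0,0.46,0,0,0,0],[0,0.46,0,0,0,0],[0,0.46,0,0,0,0],[0,0.45,0,0,0,0],[0,0.4,0,0,0,0],[0,0.2,0,0,0,0],[0,0,0,0,0,0],[0,0,0,0,0,0]]]' 1 30
python3 - <<'E'
from h import *
im,d,s=cap('wrist','w9')
print(s['tool_pos'])
im,P,C=cloud('w9',rows=232); Z=P[...,2]; hsv=cv2.cvtColor(im,cv2.COLOR_RGB2HSV)
m=big((Z>.036)&(Z<.055)&roi(220,420,0,232,Z)); p=P[m]; (c,r)=cv2.minEnclosingCircle((p[:,:2]*1000).astype(np.float32)); v,u=np.where(m); print(c,r,np.median(p[:,2]),u.min(),u.max(),v.min(),v.max())
E
```

```text
t: 20.15
tool_pos: [0.5416, 0.3276, 0.1739]
tcp_rot: [[-1.0, -0.001, -0.0], [-0.001, 1.0, -0.001], [0.0, -0.001, -1.0]]
ft_force: [-0.1, -0.5, -0.5]
gripper_width: 0.0913
[0.54164105 0.32764908 0.17389407]
(506.63494873046875, 337.892578125) 33.7796516418457 0.04262429555809105 300 375 111 186
```

View pics/w9.png

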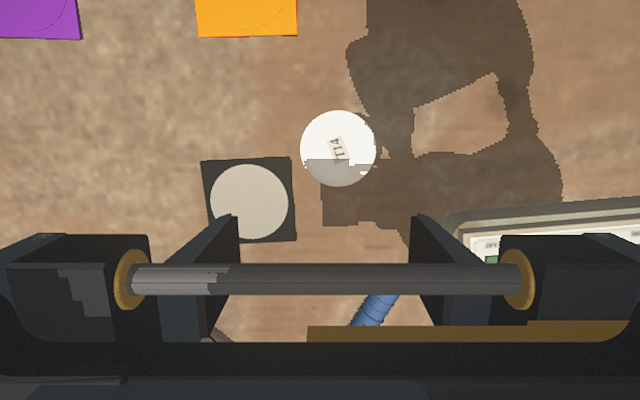

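The tin is at (338,149) with its lid up, the pad disc at (249,202). Descending.

```bash
python3 -m handwheel '[[[-0.2,0.1,-0.3,0,0,0],[-0.15,0.003,-0.35,0,0,0],[0,0,-0.35,0,0,0],[0,0,0,0,0,0],[0,0,0,0,0,0]]]'
python3 - <<'E'
from h import *
print(env.sense()['tool_pos'])
im,P,C=cloud('w9',rows=232); hsv=cv2.cvtColor(im,cv2.COLOR_RGB2HSV)
m=big((hsv[...,1]<60)&(hsv[...,2]>150)&roi(200,292,150,240,P[...,2])&(abs(P[...,2])<.008)); m[212:]=0; v,u=np.where(m)
q=plane(C,np.c_[u,v],.003)[:,:2]*1000; print(q.min(0),q.max(0)); print(cv2.minEnclosingCircle(q.astype(np.float32)))
drect(im,P,C,roi(195,300,150,245,P[...,2]))
E
```

```text
t: 20.7
tool_pos: [0.5069, 0.3381, 0.0749]
tcp_rot: [[-1.0, 0.0, -0.0], [0.0, 1.0, -0.0], [0.0, -0.0, -1.0]]
ft_force: [-0.2, 0.1, 0.9]
gripper_width: 0.0912
[0.50691001 0.3380721  0.07491535]
[525.96148735 207.62125526] [575.67520979 287.79640954]
((565.9722290039062, 247.88475036621094), 40.283145904541016)
pad [560.  248.2] [80.2 90.8] 2.98
```

```bash
python3 -m handwheel '[[[0,0,-0.2,0,0,0],[0,0,-0.2,0,0,0],[0,0,-0.15,0,0,0],[0,0,-0.08,0,0,0],[0,0,0,0,0,0],[0,0,0,0,0,0]]]'
python3 -m handwheel '[[[0,0,0,0,0,0],[0,0,0,0,0,0],[0,0,0,0,0,0],[0,0,0,0,0,0],[0,0,0,0,0,0]]]' 0 30
```

```text
t: 21.3
tool_pos: [0.5068, 0.3392, 0.012]
tcp_rot: [[-1.0, -0.001, 0.001], [-0.001, 1.0, 0.0], [-0.001, 0.0, -1.0]]
ft_force: [-0.9, 0.1, 0.3]
gripper_width: 0.0912
t: 21.8
tool_pos: [0.5063, 0.3391, 0.0115]
tcp_rot: [[-1.0, -0.001, 0.0], [-0.001, 1.0, 0.0], [-0.0, 0.0, -1.0]]
ft_force: [-1.2, -0.1, 5.1]
gripper_width: 0.0642
```

```bash
python3 -m handwheel '[[[0,0,0.2,0,0,0],[0,0,0.3,0,0,0],[0.15,-0.2,0,0,0,0],[0.15,-0.25,0,0,0,0],[0.15,-0.25,0,0,0,0],[0.145,-0.215,0,0,0,0],[0,0,0,0,0,0],[0,0,0,0,0,0]]]'
python3 - <<'E'
from h import *
im,d,s=cap('wrist','w10')
print(s['tool_pos'],s['gripper_width'])
E
```

```text
t: 22.6
tool_pos: [0.5657, 0.2473, 0.0611]
tcp_rot: [[-1.0, -0.0, -0.0], [-0.0, 1.0, 0.0], [0.0, 0.0, -1.0]]
ft_force: [-0.3, -0.1, -0.3]
gripper_width: 0.0638
[0.5657007  0.24729432 0.06108529] 0.06378963734879194
```

View pics/w10.png

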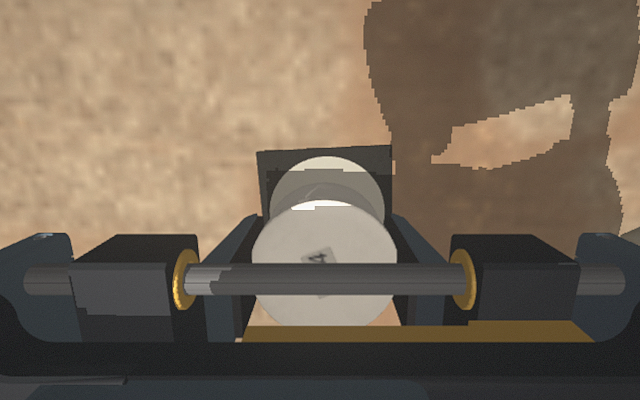

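The tin (lid at (322,260)) is upright over its disc. Lowering, releasing, and backing off for a look.

```bash
python3 -m handwheel '[[[0,0,-0.2,0,0,0],[0,0,-0.15,0,0,0],[0,0,-0.08,0,0,0],[0,0,-0.03,0,0,0],[0,0,0,0,0,0],[0,0,0,0,0,0]]]'
python3 -m handwheel '[[[0,0,0,0,0,0],[0,0,0,0,0,0],[0,0,0,0,0,0],[0,0,0,0,0,0],[0,0,0,0,0,0]]]' 1
python3 -m handwheel '[[[0,0,0.2,0,0,0],[0,0,0.3,0,0,0],[0,0,0.45,0,0,0],[0,0,0.45,0,0,0],[0,-0.2,0.45,0,0,0],[0.2,-0.4,0.45,0,0,0],[0.2,-0.45,0.4,0,0,0],[0.2,-0.45,0.4,0,0,0],[0.1,-0.4,0,0,0,0],[0,-0.4,0,0,0,0],[0,-0.4,0,0,0,0],[0,0,0,0,0,0],[0,0,0,0,0,0]]]'
python3 - <<'E'
from h import *
im,d,s=cap('wrist','w11');cap('side','s11');cap('top','t11')
print(s['tool_pos'],s['gripper_width'])
E
```

```text
t: 23.25
tool_pos: [0.5658, 0.2478, 0.0154]
tcp_rot: [[-1.0, -0.002, 0.0], [-0.002, 1.0, 0.0], [-0.0, 0.0, -1.0]]
ft_force: [0.3, -0.7, -0.4]
gripper_width: 0.064
t: 23.75
tool_pos: [0.5657, 0.2476, 0.0153]
tcp_rot: [[-1.0, -0.001, 0.0], [-0.001, 1.0, 0.0], [-0.0, 0.0, -1.0]]
ft_force: [0.3, 0.9, -0.3]
gripper_width: 0.0908
t: 25.05
tool_pos: [0.6228, 0.0045, 0.2986]
tcp_rot: [[-1.0, 0.0, -0.0], [0.0, 1.0, 0.0], [0.0, 0.0, -1.0]]
ft_force: [0.2, 1.3, 0.0]
gripper_width: 0.0913
[0.62284532 0.0044674  0.29864443] 0.09127274168430863
```

View pics/w11.png

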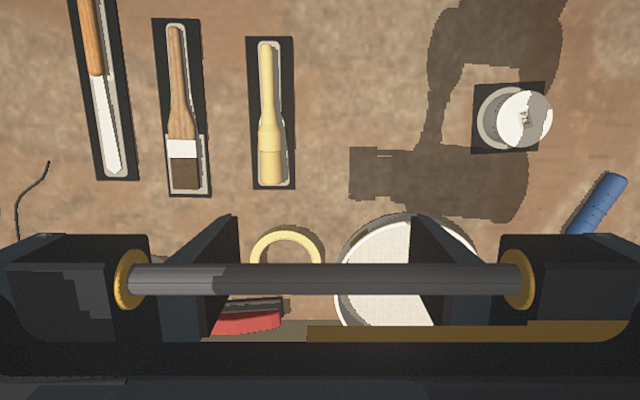

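View pics/s11.png

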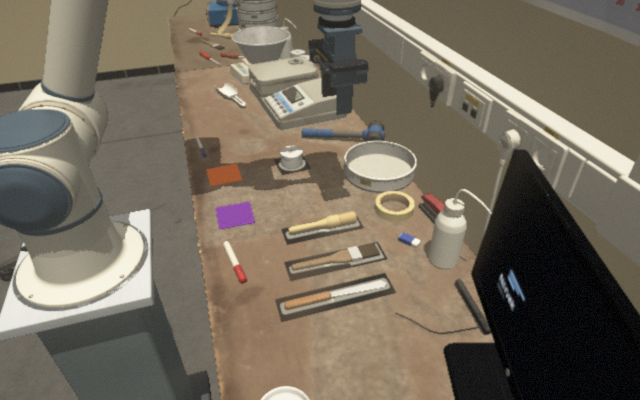

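View pics/t11.png

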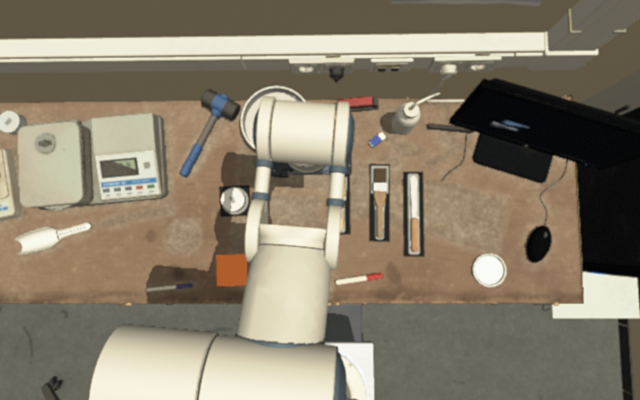

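Run:
```python
from h import *
im,P,C=cloud('w11'); Z=P[...,2]; hsv=cv2.cvtColor(im,cv2.COLOR_RGB2HSV)
m=big((Z>.038)&(Z<.06)&roi(470,570,70,170,Z)); p=P[m]; print('tin',cv2.minEnclosingCircle((p[:,:2]*1000).astype(np.float32)),np.median(p[:,2]))
drect(im,P,C,roi(460,560,70,165,Z))
rep('sieve',P[big((Z>.009)&(Z<.06)&roi(250,290,35,195,Z))]); drect(im,P,C,roi(240,300,30,200,Z))
rep('flat',P[big((Z>.0085)&(Z<.06)&roi(160,205,15,195,Z))]); drect(im,P,C,roi(145,215,10,200,Z))
h=big((hsv[...,1]>90)&(Z>.009)&roi(70,120,0,80,Z)); rep('sp handle',P[h])
b=big((hsv[...,1]<30)&(hsv[...,2]>235)&roi(85,125,76,180,Z)); rep('blade',P[b])
drect(im,P,C,roi(60,140,0,190,Z))
im,P,C=cloud('w8'); Z=P[...,2]; hsv=cv2.cvtColor(im,cv2.COLOR_RGB2HSV)
rep('w8 sp handle',P[big((hsv[...,1]>80)&(Z>.009)&roi(185,225,30,160,Z))]); drect(im,P,C,roi(170,245,20,212,Z))
```

```text
tin ((566.6858520507812, 245.49417114257812), 34.383819580078125) 0.04556280104656596
pad [566.  246.4] [91.5 91.2] 2.45
sieve lo [478.8 -68.6] hi [651.2 -67.8] L 172.4 yaw 0.29 [15. 15. 15. 14. 15. 14. 15. 18. 19. 27. 28. 29. 27. 27. 27. 28.] sd 0.27 z [0.0261 0.0326]
pad [563.5 -66.9] [ 59.1 196.6] 89.88
flat lo [ 457.4 -183. ] hi [ 660.9 -187.8] L 203.5 yaw -1.35 [13. 13. 14. 15. 15. 15. 16. 21. 28. 33. 35. 36. 35. 34. 35. 34.] sd 0.21 z [0.0134 0.0153]
pad [ 559.5 -183.9] [ 59.9 229.7] 89.0
sp handle lo [ 427.5 -284.9] hi [ 512.5 -285.2] L 85.0 yaw -0.2 [16. 15. 16. 16. 16. 16. 16. 17. 16. 17. 16. 15. 16. 17. 16. 15.] sd 0.24 z [0.0152 0.0168]
blade lo [ 514.6 -286.2] hi [ 638.7 -287.4] L 124.1 yaw -0.56 [12. 12. 12. 13. 12. 13. 14. 16. 14. 16. 16. 16. 16. 17. 17. 16.] sd 0.17 z [0.0069 0.01  ]
pad [ 537.3 -283.1] [ 60.8 225.8] 89.51
w8 sp handle lo [ 414.8 -284.8] hi [ 511.5 -285.4] L 96.7 yaw -0.33 [15. 16. 16. 16. 16. 16. 16. 15. 16. 16. 16. 16. 16. 16. 16. 15.] sd 0.17 z [0.0153 0.0168]
pad [ 488.2 -284.2] [ 59.1 175.7] 89.57
```

Run:
```python
from workcell import env
print(env.finish_job())
```

```text
the job is handed in; nothing more can be done
None
```

The sieve brush, flat brush, spatula and tin are each back on their own pad. I placed them in that order and handed the job in at about 25 s of robot time.

- **Position:** the last wrist-camera check put each tool within about 2 mm of its pad's centre line and about 0.5° of its direction, inside the 7 mm outline margin. All three heads point away from the robot, as the outlines do. The spatula strip gives no head end by its shape; I took it from the overlap print, which sits 107 mm from the near end, matching the handle length.
- **Tin:** it stands upright about 1 mm from the disc's centre, with its lid top at 46 mm, as expected on a 3 mm pad.
- **Forces and surroundings:** the highest wrist force I read was about 5 N. The tape, the eraser and the orange and purple look-alikes were never touched, and the gripper was open and clear at hand-in.
- **Disagreements:** wrist views from different places differed by about 1.5 mm sideways, and the depth readings put the table about 1.5 mm too low. Both are within the stated 2 mm calibration and did not affect the fit.

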